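# Present the sealed sample vial to the base-code reader

### The job

Book in the one sealed sample in the blue transport rack: fold the rack's wire retaining bail right back off the vials, draw the vial with the white cap straight up out of its place, and hold it in the air with its coded base centred over the sloping window of the code reader, about 15 mm off the glass and square to it, without touching the reader. The program finishes while the gripper still holds the vial there, quite still; leave the three open vials in their places and the two dropper bottles behind the rack where they stand.

Things in the scene. Friction and masses are not known exactly. Their poses are not given: they have to be found in the camera images.
- rack: Blue vial rack, 60 (x) x 204 (y) x 54 mm, fixed to the spot. Origin: centre of its underside, z up, y along the row, x away from the robot's side. Four places at y = -63, -21, 21, 63 mm: vials stand on its floor, 10 mm above the bench, in 28 mm holes of a guide plate whose top is 50 mm above the bench. Any vial may be in any place.
- bail (a joint): Angle (rad) of the rack's wire bail: a U, 216 mm long, hinged on both rack ends 30 mm above the bench (axis rack y, at x = 0). Near 0 it is upright, its cross bar 106 mm above the bench over all the vials, so none can be lifted; growing, it folds to rack +x and down to a stop at 1.30. Light friction (about 1 N at the bar) keeps it where it is left.
- bail_bar (a point): Middle of the bail's cross bar, which runs along rack y: a grey sleeve 9 mm thick and 150 mm long on the wire, 76 mm from the hinge axis.
- vial_capped: The sealed sample vial: 26 mm body with a white 28 mm screw cap, 92 mm tall overall (solid to grip up to 89 mm), 34 g nominal, fixed cap. Origin at the centre of its base, z up along its axis. It carries a small square code under its base. It is the only vial with a cap.
- vial_open_a: Open empty vial without a cap, clear threaded neck, 26 mm wide, 89 mm tall, loose in the rack. Origin at the centre of its base.
- vial_open_b: Open empty vial without a cap, as vial_open_a.
- vial_open_c: Open empty vial without a cap, as vial_open_a.
- reader: Bench code reader, standing firm (fixed): a black foot 120 x 100 mm, a column and a tilted light grey head 88 x 88 x 34 mm; about 100 mm tall at its far edge. Origin on the bench under the middle of the head; its x axis points away from the operator's side.
- reader_window: The reader's sloping window: origin at the centre of the dark 44 mm square glass, 74 mm above the bench, flush with the black frame round it. Its z axis is the outward normal of the glass, which leans 0.60 rad from the vertical towards the operator (reader -x); its y axis is level.
- dropper_red: Bystander: loose small white dropper bottle with a red cap, 31 x 31 x 62 mm, origin at the centre of its underside.
- dropper_blue: Bystander: loose small white dropper bottle with a blue cap, 31 x 31 x 62 mm, origin at the centre of its underside.
Things that resemble listed ones, but are neither listed nor needed, are in the scene too. What is shaped like the vial_capped but orange or turquoise is not meant.

How it is judged:
By the outcome, as a careful person would: the job done as asked, in the order asked, and still so for the second after the job is handed in, while the arm keeps its last pose, push and grip.
It also fails if it takes over 48 s, if anything falls off the work surface, if the arm or the gripper's body presses on something with over 40 N, if the wrist force passes 120 N, or if a joint passes its speed limit or range.

### The arm

A 6-joint arm with a two-finger parallel gripper is mounted at the origin on a cart in front of the work surface, level with it; the furniture and walls round the work are solid. World frame = base frame: x ahead of the robot, y to its left, z up, the work surface at z = 0. Lengths are in m, angles in rad, forces in N, time in s.
With the tool pointing down it reaches from about 0.2 to 0.875 m from the base axis. Payload 3.4 kg.
Tool frame: the origin (TCP) lies at the very end of the fingers, on their centre line; the grasp point (between the pads) lies ctrl.hold_point_z behind it (ctrl.hold_point_z is the distance from the TCP to the grasp point, in m); z points along the fingers, y is the line along which they close (so a half turn about z gives the same grasp; the last joint's range is limited). The gripper opens to 94 mm and grips with 3 to 60 N. Pads are 16 mm wide; open, the fingers measure 119 mm over their backs; the gripper's body (75 mm by 177 mm) begins 78 mm behind the grasp point.
Start: joints at [-1.236, 0.276, 1.505, -0, 1.361, -0.121], TCP at [0.253, -0.516, 0.205] pointing down, gripper open.
Joint ranges: [-2.89, 2.89], [-0.75, 2.08], [0.22, 2.7], [-1.18, 4.32], [0.11, 2.71], [-2.7, 2.7]. Speed limits (rad/s): [2.57, 2.57, 3.14, 3.14, 3.14, 3.14].

### API

Orientations are given as a unit quaternion [w, x, y, z].
In Python, from workcell import ctrl, cams, order gives the robot as it stands.
- The arm moves only by the tool servo_tool, never from a script. Its argument "plan" is text: rows parted by semicolons, each of 7 numbers parted by spaces: the turn, a rotation vector about the tool's x, y, z in units of 6 degrees (1.0 is 6 degrees), then the shift along the tool's x, y, z in units of 50 mm (1.0 is 50 mm), then the closure, from -1 (fully open) to 1 (shut). A call has 1 to 20 rows; each row shifts and turns the commanded pose from where the row before left it, along the tool's axes as they then stand; what a row does not reach is not made up. A row lasts 1/10 s, in which the tool goes at most 50 mm and 8.59 degrees, less where a joint would pass 70% of its speed; a pose out of reach is approached as far as the arm can. A call is refused whole if a number of a shift passes 1 or a number of a turn 1, either way. A call with a gripper value outside its range is refused whole. The fingers move at their own pace and stop on an object; the grip force is fixed at half the most. Time passes only in rows, so rows that do not move let the fingers close. It gives the time, the measured TCP pose, the force, the opening and the grip force at its end, in the units of the state.
- ctrl.sense(): the state, without advancing time (a new reading comes with each control period).
- cams.read_camera(name): name is "side" or "top"; returns a dict with "img" (420x560x3 uint8, red, green, blue), "fov_y" (degrees; the focal length in pixels is half the picture's height over the tangent of half this angle, whatever the lens; pixels are square), "cx", "cy" (the principal point, pixels), "camera_from_world" (4x4, takes a point from world to camera coordinates). Camera axes: x right, y up, looking along -z (the intrinsics and any distortion apply to the point x, -y, -z); pixel columns grow to the right and rows downward; lengths in m; the calibration is good to about 2 mm. A picture is of the moment at which its call begins. There is no depth.
- order.job_done(): hands the job in; it is judged then, once.
Trained networks look in a picture, given as the dict that the camera call returned (one of the last four; its "shot" number tells which), for a name from the list of things; names that differ only in an ending like _2 or _b are one class to them, and where a whole thing is asked for, a point or a joint stands for the part that bears it (a point fixed in the world has none). Each returns a list of dicts, best first, with "conf" (0 to 1); they miss things now and then, are a little off and sometimes report something else, mostly with a low value. They report only what shows in the picture. A call takes as long as a camera call. They do not tell look-alikes from the thing itself.
- cams.outline_of(thing, picture): "region" (420x560 bool, what is visible of it) and "bbox" ([centre column, centre row, width, height] in pixels, round what is visible of it).
- cams.tip_of(thing, picture): "location" ([column, row] in pixels: a listed point, or the origin of a listed thing).
The state is a dict: "t": time; "joints": joint angles; "qd": joint speeds; "tau": joint torques, N m; "eef_pos": TCP position; "ee_rot": TCP orientation; "wrist_force": force on the tool from outside, world axes, zero at the start; "ft_torque": the same for the moment, N m; "opening": finger opening in m; "grip_force": force on a finger pad.
Only numpy, scipy, OpenCV 4.12 (cv2) and the standard library are available. Lean on these libraries where they do the work, as an engineer would, in place of code of your own. Each camera call takes 0.05 s, during which the arm holds its last target. There are 200 camera calls.

## Working session

There is one attempt and no reset: what is moved stays moved. The work goes in short steps, Python scripts to look and compute and a tool call to move; the robot and the scene stay as the last step left them, time stands still between calls to the robot, and variables do not carry over. Pictures are saved under pics/ and viewed, at most 10 in all, crops included, and the job is handed in when it is done.

Besides the shell and the picture viewer there is one more tool, called after "Emit:" as name(argument=value, ...), one argument or row to a line, values as JSON. servo_tool: Moves the arm, as the interface text tells. Its arguments: {"type":"object","properties":{"plan":{"type":"string"}},"required":["plan"]}

```bash
mkdir -p pics; ls; cat > h.py <<'E'
import numpy as np, cv2
from workcell import ctrl, cams, order
def save(p,n): cv2.imwrite('pics/'+n,p['img'][:,:,::-1])
def K(p):
    f=210/np.tan(np.radians(p['fov_y'])/2); return np.array([[f,0,p['cx']],[0,f,p['cy']],[0,0,1]])
def proj(p,X):
    X=np.atleast_2d(X); T=np.array(p['camera_from_world']); c=X@T[:3,:3].T+T[:3,3]; c=c*[1,-1,-1]
    u=c@K(p).T; return u[:,:2]/u[:,2:]
def ray(p,uv):
    T=np.array(p['camera_from_world']); R=T[:3,:3]; o=-R.T@T[:3,3]
    d=np.linalg.inv(K(p))@[uv[0],uv[1],1]; d=R.T@(d*[1,-1,-1]); return o,d/np.linalg.norm(d)
def onz(p,uv,z):
    o,d=ray(p,uv); return o+d*(z-o[2])/d[2]
def tri(ps,uvs):
    A=np.zeros((3,3));b=np.zeros(3)
    for p,uv in zip(ps,uvs):
        o,d=ray(p,uv);M=np.eye(3)-np.outer(d,d);A+=M;b+=M@o
    return np.linalg.solve(A,b)
E
python3 - <<'E'
from h import *
print(ctrl.hold_point_z, ctrl.sense())
ps={n:cams.read_camera(n) for n in('side','top')}
for n,p in ps.items():
    save(p,n+'0.png'); print(n,{k:v for k,v in p.items() if k!='img'})
    for t in ['rack','bail_bar','vial_capped','vial_open_a','reader','reader_window','dropper_red','dropper_blue']:
        print(t,[(np.round(d['location'],1).tolist(),round(d['conf'],2)) for d in cams.tip_of(t,p)][:6])
E
```

```text
pics
0.0188 {'t': 0.0, 'joints': array([-1.23600393e+00,  2.76586472e-01,  1.50612522e+00, -2.76971591e-05,
        1.36069384e+00, -1.20997717e-01]), 'qd': array([ 0.00139451,  0.00024893, -0.00079334,  0.00045978, -0.000776  ,
       -0.00125546]), 'tau': array([-2.34001694e-03, -4.04590487e+01, -2.37234306e+01,  7.00100488e-02,
        3.46981210e-02, -1.33138551e-04]), 'eef_pos': array([ 0.25289661, -0.51576346,  0.20461276]), 'ee_rot': array([-8.99821945e-04,  9.74143062e-01,  2.25930240e-01, -1.10175797e-04]), 'wrist_force': array([-0.13283469, -0.6150469 , -0.28462506]), 'ft_torque': array([-0.00364486, -0.00846049,  0.04184617]), 'grip_force': 0.0, 'opening': 0.09406357123146802}
side {'fov_y': 50.949966787854294, 'cx': 276.7209494660847, 'cy': 209.84225662173304, 'camera_from_world': array([[ 0.96306429, -0.26870788,  0.01741427, -0.59504107],
       [ 0.07699653,  0.33677723,  0.93843094, -0.07030479],
       [-0.25802851, -0.90242849,  0.3450277 , -0.89722036],
       [ 0.        ,  0.        ,  0.        ,  1.        ]]), 'shot': 1}
rack [([238.2, 226.8], 0.64)]
bail_bar 
[... 355 characters left out ...]
1.4022528249722, 'cy': 207.16994723652905, 'camera_from_world': array([[-0.02497633, -0.99960084,  0.01320389, -0.16802579],
       [ 0.99836333, -0.02426133,  0.05178847, -0.55011562],
       [-0.05144745,  0.01447577,  0.99857078, -1.1096536 ],
       [ 0.        ,  0.        ,  0.        ,  1.        ]]), 'shot': 2}
rack [([223.0, 225.2], 0.76)]
bail_bar [([220.5, 215.6], 0.75)]
vial_capped [([176.6, 269.0], 0.77), ([196.8, 227.7], 0.55), ([240.7, 165.5], 0.49)]
vial_open_a [([214.1, 227.1], 0.65), ([231.7, 221.8], 0.42), ([246.0, 214.1], 0.38)]
reader [([357.6, 225.4], 0.68)]
reader_window [([357.3, 225.3], 0.78)]
dropper_red [([260.6, 138.4], 0.56)]
dropper_blue [([187.0, 141.9], 0.77)]
```

View pics/side0.png

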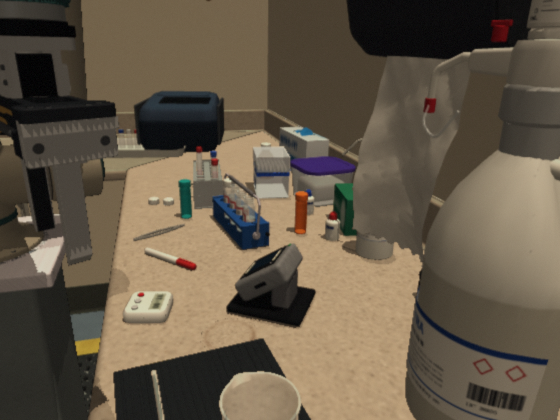

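View pics/top0.png

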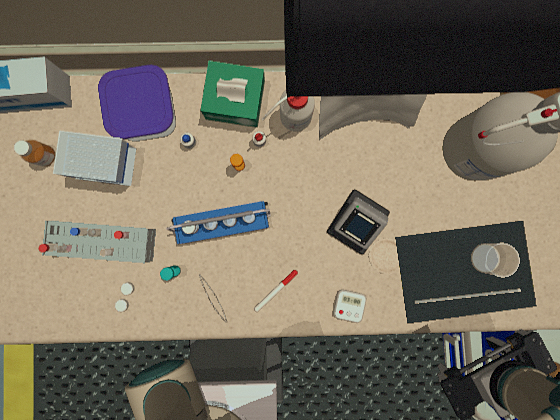

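The rack is at top px (220,223). The white-capped candidate is the left-end vial at (190,228). Things that could be mistaken for it are the turquoise vial (170,272) and the orange one (237,161), both outside the rack, plus the open vials at (211,225), (229,221) and (247,216). I'll check this in a close crop.

```bash
python3 - <<'E'
from h import *
ps=[cams.read_camera(n) for n in('side','top')]
a=cv2.resize(ps[0]['img'][165:255,200:290],(400,400),interpolation=cv2.INTER_CUBIC)
b=cv2.resize(ps[1]['img'][190:255,160:280],(800,433)[0:2],interpolation=cv2.INTER_CUBIC)[:, :]
im=np.zeros((600,800,3),np.uint8)
b=cv2.resize(ps[1]['img'][190:255,160:280],(400,217),interpolation=cv2.INTER_CUBIC)
c=cv2.resize(ps[1]['img'][185:260,320:395],(380,380),interpolation=cv2.INTER_CUBIC)
im[:400,:400]=a; im[:217,400:]=b; im[220:600,410:790]=c
cv2.imwrite('pics/crop.png',im[:,:,::-1])
p=ps[1]
# rack top-plate rect via outline and reader glass
for t in['rack','reader']:
  for q in ps:
    for d in cams.outline_of(t,q)[:1]: print(t,np.round(d['bbox'],1),d['region'].sum())
T=np.array(p['camera_from_world']);print('cam',-T[:3,:3].T@T[:3,3])
hsv=cv2.cvtColor(p['img'],cv2.COLOR_RGB2HSV)
m=cv2.inRange(hsv,(100,110,40),(125,255,255)); m[:, :160]=0; m[:,280:]=0; m[:190]=0; m[260:]=0
pts=np.argwhere(m)[:,::-1].astype(np.float32)
r=cv2.minAreaRect(pts);bx=cv2.boxPoints(r);print('blue box',r,bx.tolist())
for z in(0.054,0.05): print(np.round([onz(p,b,z) for b in bx],4).tolist())
g=cv2.cvtColor(p['img'],cv2.COLOR_RGB2GRAY)
E
```

```text
rack [240.2 209.9  57.4  75.4] 1650
rack [222.3 223.3 105.6  46. ] 2355
reader [272.9 286.   88.8  82.2] 4400
reader [358.1 222.4  63.7  61.3] 2313
cam [ 0.48792974 -0.16524217  1.13877591]
blue box ((220.25411987304688, 222.40591430664062), (27.091264724731445, 92.99951171875), 79.75591278076172) [[172.0866241455078, 217.3458251953125], [263.6036376953125, 200.80661010742188], [268.421630859375, 227.46600341796875], [176.90460205078125, 244.00521850585938]]
[[0.5274, 0.0584, 0.054], [0.5587, -0.1423, 0.054], [0.5, -0.1515, 0.054], [0.469, 0.0487, 0.054]]
[[0.5275, 0.0592, 0.05], [0.559, -0.1422, 0.05], [0.5001, -0.1514, 0.05], [0.4689, 0.0495, 0.05]]
```

View pics/crop.png

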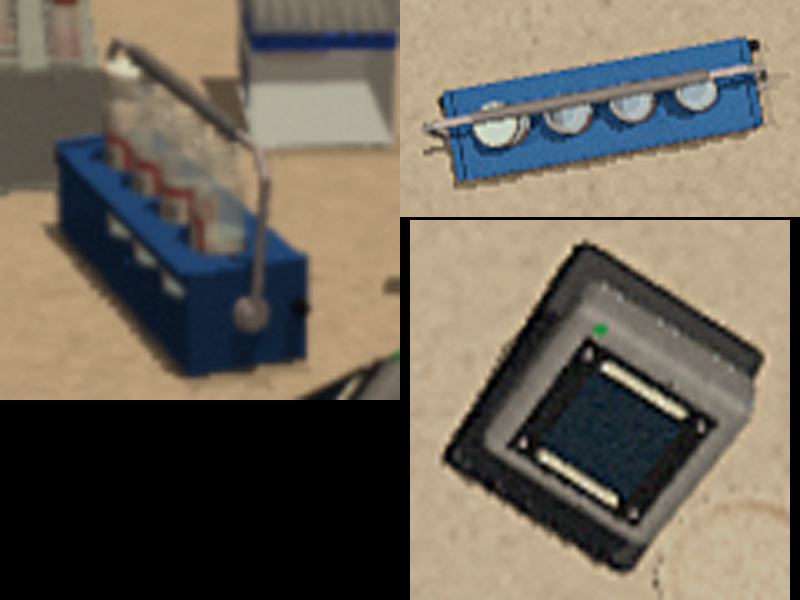

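The crop shows the white cap on the left-end vial (rack y = +63, top px 190,228), and the other three necks are clear and open. The glass is at about px (357,225) and its low edge faces the lower left. Next I'll fit the poses.

```bash
cat >> h.py <<'E'
from scipy.spatial.transform import Rotation as R
from scipy.optimize import least_squares
def Rwin(yaw): return (R.from_euler('z',yaw)*R.from_euler('y',-0.6)).as_matrix()
def state():
    s=ctrl.sense(); q=s['ee_rot']; return s,R.from_quat([q[1],q[2],q[3],q[0]])
def rel(pos,Rm):
    s,r=state(); d=r.inv().apply(np.array(pos)-s['eef_pos']); w=(r.inv()*R.from_matrix(Rm)).as_rotvec()
    print('t',round(s['t'],2),'tcp',s['eef_pos'].round(4),'F',s['wrist_force'].round(1),'op',round(s['opening'],4),'\n turn units',(np.degrees(w)/6).round(2),'shift units now-axes',(d/.05).round(3),'new-axes',((np.array(Rm).T@(np.array(pos)-s['eef_pos']))/.05).round(3))
E
python3 - <<'E'
from h import *
p=cams.read_camera('top'); s=cams.read_camera('side')
g=cv2.cvtColor(p['img'],cv2.COLOR_RGB2GRAY)
# window corners: light bars' + frame corners from crop view, refined by model fit with size free
cr=np.array([[590,345],[715,425],[630,520],[508,445]],float)
uv=(cr-[410,220])*75/380+[320,185]-.4
cs=np.array([[1,1],[1,-1],[-1,-1],[-1,1]])
def f(v):
    X=np.c_[cs*v[3],np.zeros(4)]@Rwin(v[2]).T+[v[0],v[1],.074]
    return (proj(p,X)-uv).ravel()
o=least_squares(f,[.5,-.25,-.53,.03]);print('win',o.x,'res',f(o.x).round(1))
for n in('top','side'):
    q=p if n=='top' else s
    print(n,'proj c',proj(q,[*o.x[:2],.074]),[d['location'] for d in cams.tip_of('reader_window',q)[:1]])
t=[cams.tip_of('reader_window',q)[0]['location'] for q in(p,s)]
print('tri',tri([p,s],t))
print('win onz net',onz(p,t[0],.074))
# rack check
c=np.array([.5138,-.0467]);yaw=.1547
def rk(x,y,z): return [c[0]+x*np.cos(yaw)-y*np.sin(yaw),c[1]+x*np.sin(yaw)+y*np.cos(yaw),z]
for nm,X in {'cap':rk(0,.063,.102),'bar':rk(0,0,.106),'origin':rk(0,0,0),'hinge-':rk(0,-.108,.03),'b1':rk(0,-.075,.106),'b2':rk(0,.075,.106)}.items():
    print(nm,proj(p,X).round(1),proj(s,X).round(1))
for n in['dropper_red','dropper_blue']: print(n,onz(p,cams.tip_of(n,p)[0]['location'],0.0))
im=p['img'].copy();im=cv2.resize(im[150:290,150:430],(800,400),interpolation=cv2.INTER_CUBIC)
k=800/280
def dr(X,col):
    u=((proj(p,X)-[150,150]+.5)*k).astype(np.int32); cv2.polylines(im,[u],True,col,1)
W=Rwin(o.x[2])
dr(np.c_[cs*.022,np.zeros(4)]@W.T+[*o.x[:2],.074],(255,0,0))
dr(np.c_[cs*.044,np.zeros(4)]@W.T+[*o.x[:2],.074],(0,255,0))
dr([rk(a*.03,b*.102,.054) for a,b in cs],(255,0,0))
for y in(-.063,-.021,.021): dr([rk(.013*np.cos(a),y+.013*np.sin(a),.099) for a in np.linspace(0,6.28,20)],(255,255,0))
dr([rk(.014*np.cos(a),.063+.014*np.sin(a),.102) for a in np.linspace(0,6.28,20)],(255,0,0))
cv2.imwrite('pics/ov.png',im[:,:,::-1])
E
```

```text
win [ 0.49611066 -0.3468962  -0.61480333  0.03086481] res [-0.2 -0.5 -0.6 -0.1  0.1  0.8  0.7 -0.1]
top proj c [[359.10249936 226.93815091]] [[357.3, 229.9]]
side proj c [[262.11601557 260.86715163]] [[262.2, 257.6]]
tri [ 0.49340662 -0.34298666  0.07791337]
win onz net [ 0.48983938 -0.34279793  0.074     ]
cap [[188.1 227.3]] [[227.7 179.4]]
bar [[217.6 221.8]] [[236.9 185.3]]
origin [[223.  222.9]] [[237.6 230.6]]
hinge- [[269.1 214. ]] [[255.6 236.2]]
b1 [[253.1 215.4]] [[249.5 195.5]]
b2 [[182.  228.3]] [[226.  176.4]]
dropper_red [ 0.70309022 -0.14089831  0.        ]
dropper_blue [0.70890391 0.03453867 0.        ]
```

View pics/ov.png

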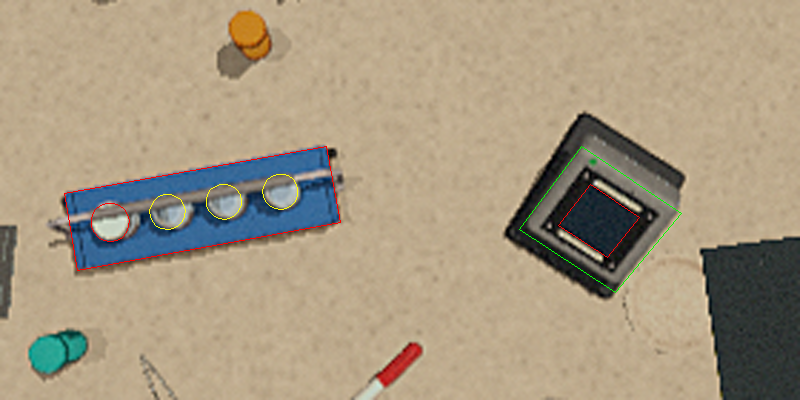

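The rack and vial overlays match (capped vial px 190,228; the bar leans slightly to +x). The glass overlay sits on the dark window at px (359,227). I'll refine the reader yaw and work out the first move.

```bash
cat >> h.py <<'E'
C=np.array([.5138,-.0467]);YAW=.1547
def rk(x,y,z): return np.array([C[0]+x*np.cos(YAW)-y*np.sin(YAW),C[1]+x*np.sin(YAW)+y*np.cos(YAW),z])
# tool down with tool y = rack +x
yt=np.array([np.cos(YAW),np.sin(YAW),0]);zt=np.array([0,0,-1.]);RD=np.c_[np.cross(yt,zt),yt,zt]
E
python3 - <<'E'
from h import *
p=cams.read_camera('top');s=cams.read_camera('side')
x0,y0,k=320,185,8
cr=cv2.resize(p['img'][y0:y0+80,x0:x0+80],None,fx=k,fy=k,interpolation=cv2.INTER_CUBIC)
g=cv2.cvtColor(cr,cv2.COLOR_RGB2GRAY)
def un(q): return (np.array(q,float)+.5)/k-.5+[x0,y0]
# inner dark window: component around centre, incl. bars filled
d=(g<75).astype(np.uint8)
n,l,st,ce=cv2.connectedComponentsWithStats(d)
for i in range(1,n):
    if st[i,4]>3000:
        c=max(cv2.findContours((l==i).astype(np.uint8),0,1)[0],key=cv2.contourArea)
        h=cv2.convexHull(c); r=cv2.minAreaRect(h); print(i,st[i,4],un(ce[i]).round(1),'rect c',un(r[0]).round(1),np.array(r[1])/k,r[2])
b=(g>185).astype(np.uint8)
n,l,st,ce=cv2.connectedComponentsWithStats(b)
for i in range(1,n):
    a=st[i,4]
    if 300<a<8000:
        q=np.argwhere(l==i)[:,::-1]-ce[i]; w,v=np.linalg.eigh(q.T@q); print('bar',a,un(ce[i]).round(2),np.degrees(np.arctan2(v[1,1],v[0,1])).round(1))
# image angle of level axis vs yaw
for yaw in(-.50,-.55,-.6):
    W=Rwin(yaw);c=np.array([.494,-.3455,.074]);u=proj(p,[c+W[:,1]*.02,c-W[:,1]*.02,c+W[:,0]*.02,c-W[:,0]*.02]);e=u[1]-u[0];e2=u[2]-u[3]
    print(yaw,np.degrees(np.arctan2(e[1],e[0])).round(1),np.degrees(np.arctan2(e2[1],e2[0])).round(1))
rel(rk(-.05,-.088,.2),RD); print(state()[1].as_matrix().round(2).tolist())
E
```

```text
1 47689 [351.8 219.8] rect c [357.6 221.7] [44.1157341  52.56024933] 32.574058532714844
2 46022 [359.3 226.5] rect c [359.5 226.8] [31.38164711 29.0039444 ] 36.170257568359375
3 4666 [397.9 246.9] rect c [397.1 250.6] [27.75  4.75] 90.0
bar 317 [362.91 192.28] -148.4
bar 1231 [365.6  218.12] -147.7
bar 1074 [352.92 235.69] -147.4
bar 1359 [396.31 255.43] 82.3
-0.5 27.2 -57.8
-0.55 30.0 -55.1
-0.6 32.9 -52.4
t 1.7 tcp [ 0.2531 -0.5163  0.2055] F [ 0.3 -0.8  0.2] op 0.0939 
 turn units [  0.     0.   -12.12] shift units now-axes [ 7.339 -4.754  0.109] new-axes [6.717 5.599 0.11 ]
[[0.9, 0.44, 0.0], [0.44, -0.9, -0.0], [0.0, 0.0, -1.0]]
```

Emit:
servo_tool(
  plan="0 0 -1 0 0 0 1;0 0 -1 0 0 0 1;0 0 -1 0 0 0 1;0 0 -1 0 0 0 1;0 0 -1 0 0 0 1;0 0 -1 0 0 0 1;0 0 -1 0 0 0 1;0 0 -1 0 0 0 1;0 0 -1 0 0 0 1;0 0 -1 0 0 0 1;0 0 -1 0 0 0 1;0 0 -1 0 0 0 1;0 0 0 0.8 0.7 0 1;0 0 0 0.8 0.7 0 1;0 0 0 0.8 0.7 0 1;0 0 0 0.8 0.7 0 1;0 0 0 0.8 0.7 0 1;0 0 0 0.8 0.7 0 1;0 0 0 0.8 0.7 0 1;0 0 0 0.8 0.6 0 1",
)

```text
t: 3.7
eef_pos: [0.4693, -0.1776, 0.2057]
ee_rot: [0.001, 0.655, 0.755, 0.0]
wrist_force: [0.2, -0.4, -0.6]
opening: 0.0002
grip_force: 0.0
```

```bash
python3 - <<'E'
from h import *
rel(rk(-.05,-.088,.085),RD)
E
```

```text
t 3.7 tcp [ 0.4693 -0.1776  0.2057] F [ 0.2 -0.4 -0.6] op 0.0002 
 turn units [ 0.01  0.01 -0.13] shift units now-axes [0.695 0.27  2.414] new-axes [0.689 0.282 2.415]
```

Emit:
servo_tool(
  plan="0 0 -0.1 0.35 0.1 0 1;0 0 0 0.34 0.15 0 1;0 0 0 0 0 0 1;0 0 0 0 0 0.8 1;0 0 0 0 0 0.8 1;0 0 0 0 0 0.8 1;0 0 0 0 0 0 1;0 0 0 0 0 0 1",
)

```text
t: 4.5
eef_pos: [0.4754, -0.1442, 0.0857]
ee_rot: [-0.0, 0.652, 0.759, -0.0]
wrist_force: [0.5, -0.1, -0.2]
opening: 0.0003
grip_force: 0.0
```

```bash
python3 - <<'E'
from h import *
rel(rk(-.05,-.088,.085),RD)
p=cams.read_camera('top');s=cams.read_camera('side')
a=cv2.resize(p['img'][180:260,160:280],(600,400),interpolation=cv2.INTER_CUBIC)
b=cv2.resize(s['img'][160:260,200:250+20],(200,286),interpolation=cv2.INTER_CUBIC)
im=np.zeros((400,800,3),np.uint8);im[:,:600]=a;im[:286,600:]=b
cv2.imwrite('pics/a.png',im[:,:,::-1])
E
```

```text
t 4.5 tcp [ 0.4754 -0.1442  0.0857] F [ 0.5 -0.1 -0.2] op 0.0003 
 turn units [-0.01  0.   -0.03] shift units now-axes [0.048 0.058 0.015] new-axes [0.048 0.058 0.015]
```

View pics/a.png

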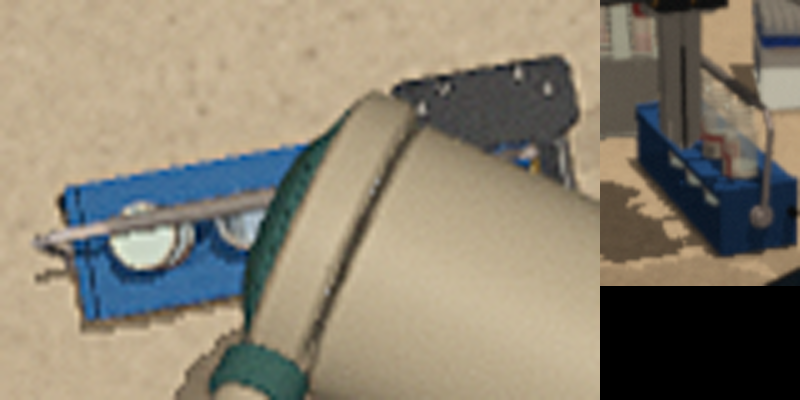

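The arm covers the near end of the rack in the top view. The side view shows the closed fingers in front of the rack, below bar height. Now I'll push the wire end.

Emit:
servo_tool(
  plan="0 0 0 0 0.2 0 1;0 0 0 0 0.2 0 1;0 0 0 0 0.2 0 1;0 0 0 0 0.2 0 1;0 0 0 0 0.2 0 1;0 0 0 0 0.2 0 1;0 0 0 0 0.2 0.05 1;0 0 0 0 0.2 0.1 1;0 0 0 0 0.2 0.1 1;0 0 0 0 0.15 0.1 1;0 0 0 0 0 0 1",
)

```text
t: 5.7
eef_pos: [0.5714, -0.1277, 0.0662]
ee_rot: [-0.002, 0.651, 0.759, -0.0]
wrist_force: [-2.0, 1.5, -2.0]
opening: 0.0005
grip_force: 1.2
```

```bash
python3 - <<'E'
from h import *
rel(rk(.055,-.0905,.042),RD); s,_=state(); print((R.from_euler('z',-YAW).apply(s['eef_pos']-[*C,0])).round(4), s['wrist_force'])
E
```

```text
t 5.7 tcp [ 0.5714 -0.1277  0.0662] F [-2.   1.5 -2. ] op 0.0005 
 turn units [-0.03 -0.02 -0.02] shift units now-axes [-0.031  0.213  0.483] new-axes [-0.031  0.211  0.483]
[ 0.0444 -0.0889  0.0662] [-1.96974472  1.49605426 -2.00294991]
```

Emit:
servo_tool(
  plan="0 0 0 0 0.06 0.12 1;0 0 0 0 0.06 0.12 1;0 0 0 0 0.06 0.12 1;0 0 0 0 0.06 0.12 1;0 0 0 0 0.04 0.05 1;0 0 0 0 0 0 1",
)

```text
t: 6.3
eef_pos: [0.5856, -0.1264, 0.0408]
ee_rot: [-0.0, 0.651, 0.759, -0.0]
wrist_force: [-1.7, 1.6, -1.1]
opening: 0.0004
grip_force: 1.0
```

Emit:
servo_tool(
  plan="0 0 0 0 0.04 0 1;0 0 0 0 0 0 1",
)

```text
t: 6.5
eef_pos: [0.5861, -0.1262, 0.041]
ee_rot: [-0.001, 0.651, 0.759, -0.001]
wrist_force: [-5.7, 0.7, -1.1]
opening: 0.0007
grip_force: 2.0
```

```bash
python3 - <<'E'
from h import *
s,_=state(); print((R.from_euler('z',-YAW).apply(s['eef_pos']-[*C,0])).round(4), s['wrist_force'])
p=cams.read_camera('top');q=cams.read_camera('side')
for n in(p,q): print([(np.round(d['location'],1),d['conf']) for d in cams.tip_of('bail_bar',n)])
for th in(1.1,1.2,1.3): X=rk(.076*np.sin(th),0,.03+.076*np.cos(th)); print(th,proj(p,X),proj(q,X))
E
```

```text
[ 0.0592 -0.0897  0.041 ] [-5.69153406  0.72219278 -1.11277523]
[(array([216.8, 188.3]), 0.65)]
[(array([264.7, 205.3]), 0.59)]
1.1 [[214.45492866 191.57559596]] [[265.65809531 199.75712244]]
1.2 [[214.59689979 190.44707226]] [[266.8950905  202.49848029]]
1.3 [[214.80753143 189.65955633]] [[267.83526252 205.37302256]]
```

Emit:
servo_tool(
  plan="0 0 0 0 -0.1 0 1;0 0 0 0 -0.08 0 1;0 0 0 0 0 -0.6 1;0 0 0 0 0 -0.9 1;0 0 0 0 0 -0.8 1;0 0 0 0.7 -0.2 0 0;0 0 0 0.8 -0.25 0 0;0 0 0 0.8 -0.25 0 0;0 0 0 0.7 -0.25 0 0;0 0 0 0 0 0 0;0 0 0 0 0 0 0",
)

```text
t: 7.8
eef_pos: [0.5104, 0.0138, 0.1577]
ee_rot: [0.002, 0.651, 0.759, 0.001]
wrist_force: [0.2, 0.4, 0.4]
opening: 0.0445
grip_force: 0.0
```

```bash
python3 - <<'E'
from h import *
rel(rk(0,.063,.065),RD)
p=cams.read_camera('top');q=cams.read_camera('side')
for n in(p,q): print([(np.round(d['location'],1),d['conf']) for d in cams.tip_of('bail_bar',n)],[(np.round(d['location'],1),round(d['conf'],2)) for d in cams.tip_of('vial_capped',n)])
print(proj(p,rk(0,.063,.01)),proj(q,rk(0,.063,.01)))
im=cv2.resize(q['img'][130:260,170:300],(600,600),interpolation=cv2.INTER_CUBIC)
k=600/130
for z,rr in((.102,.014),(.09,.014),(.054,.013)):
    u=((proj(q,[rk(rr*np.cos(a),.063+rr*np.sin(a),z) for a in np.linspace(0,6.28,24)])-[170,130]+.5)*k).astype(np.int32);cv2.polylines(im,[u],True,(255,0,0),1)
cv2.imwrite('pics/b.png',im[:,:,::-1])
E
```

```text
t 7.8 tcp [0.5104 0.0138 0.1577] F [0.2 0.4 0.4] op 0.0445 
 turn units [ 0.04  0.02 -0.01] shift units now-axes [ 0.057 -0.128  1.853] new-axes [ 0.054 -0.12   1.853]
[(array([215.4, 189.3]), 0.8)] [(array([239.3, 162.3]), 0.52), (array([193.3, 226. ]), 0.41)]
[(array([267.7, 202.4]), 0.86)] [(array([187. , 218.1]), 0.57), (array([297.2, 235. ]), 0.56)]
[[195.1489722 227.7216176]] [[228.48893354 217.00713305]]
```

View pics/b.png

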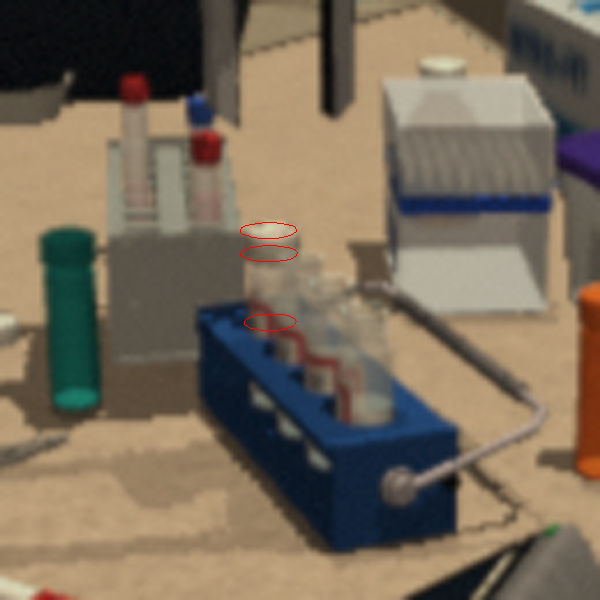

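The side view shows the bail folded right back and staying there. The cap ellipses match the white-capped vial at px (228,180), and the fingers are raised above it. Now I'll descend and grip.

Emit:
servo_tool(
  plan="0 0 0 0.03 -0.12 0 0;0 0 0 0 0 0.5 0;0 0 0 0 0 0.5 0;0 0 0 0 0 0.5 0;0 0 0 0 0 0.35 0;0 0 0 0 0 0 0;0 0 0 0 0 0 1;0 0 0 0 0 0 1;0 0 0 0 0 0 1;0 0 0 0 0 0 1;0 0 0 0 0 0 1;0 0 0 0 0 0 1",
)

```text
t: 9.3
eef_pos: [0.5044, 0.0141, 0.0649]
ee_rot: [0.001, 0.651, 0.759, 0.001]
wrist_force: [2.1, 0.3, 4.7]
opening: 0.0257
grip_force: 29.9
```

```bash
python3 - <<'E'
from h import *
rel(rk(0,.063,.065),RD); print(ctrl.sense()['grip_force'])
E
```

```text
t 9.3 tcp [0.5044 0.0141 0.0649] F [2.1 0.3 4.7] op 0.0257 
 turn units [ 0.03  0.01 -0.02] shift units now-axes [ 0.029 -0.001 -0.001] new-axes [ 0.029 -0.001 -0.001]
29.883560836315155
```

Emit:
servo_tool(
  plan="0 0 0 0 0 -0.1 1;0 0 0 0 0 -0.2 1;0 0 0 0 0 -0.3 1;0 0 0 0 0 -0.4 1;0 0 0 0 0 -0.5 1;0 0 0 0 0 -0.5 1;0 0 0 0 0 -0.5 1;0 0 0 0 0 -0.5 1;0 0 0 0 0 -0.3 1;0 0 0 0 0 0 1;0 0 0 0 0 0 1",
)

```text
t: 10.4
eef_pos: [0.5016, 0.0143, 0.2285]
ee_rot: [-0.001, 0.651, 0.759, -0.001]
wrist_force: [0.2, -0.4, -0.1]
opening: 0.0256
grip_force: 29.9
```

```bash
cat >> h.py <<'E'
WC=np.array([.4955,-.3465,.074]); WY=-.585; N=Rwin(WY)[:,2]
def goal(gap,L=.055):
    Rm=(R.align_vectors([-N],[RD[:,2]])[0]).as_matrix() if 0 else None
    ax=np.cross(RD[:,2],-N); ax/=np.linalg.norm(ax); ang=np.arccos(RD[:,2]@-N)
    return WC+N*(gap+L),R.from_rotvec(ax*ang).as_matrix()@RD
E
python3 - <<'E'
from h import *
print('N',N); rel(*goal(.10)); print(ctrl.sense()['joints'].round(2))
p=cams.read_camera('side'); s,r=state()
b=s['eef_pos']+r.apply([0,0,.055]); t=s['eef_pos']-r.apply([0,0,.037]); print(proj(p,b),proj(p,t))
u=proj(p,b)[0].astype(int)
x,y=u[0]-60,u[1]-80
cv2.imwrite('pics/c.png',cv2.resize(p['img'][y:y+120,x:x+120],(600,600),interpolation=cv2.INTER_CUBIC)[:,:,::-1]); print(x,y)
E
```

```text
N [-0.47074925  0.31179523  0.82533561]
t 10.4 tcp [0.5016 0.0143 0.2285] F [ 0.2 -0.4 -0.1] op 0.0256 
 turn units [-4.26 -3.86 -0.02] shift units now-axes [-5.938 -2.508  0.536] new-axes [-5.478 -3.022  1.643]
[-0.11  0.15  1.61 -0.    1.38 -0.26]
[[225.80130781 148.94740184]] [[224.98432628 106.76987128]]
165 68
```

View pics/c.png

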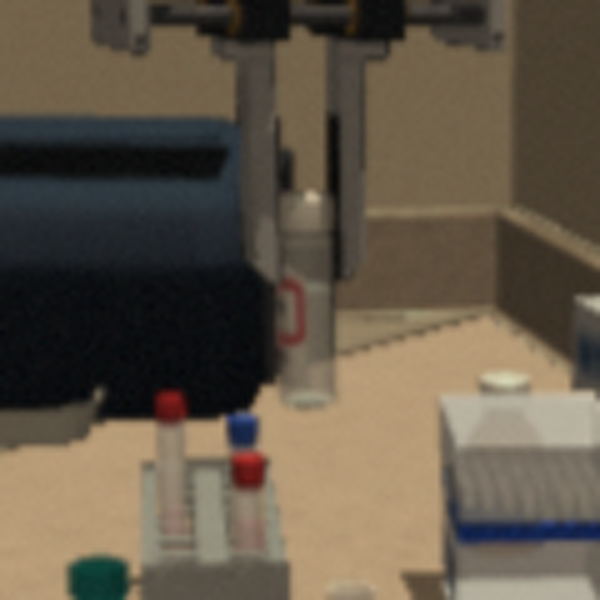

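The side view shows the vial hanging upright between the pads, base at px (226,148) as predicted. Now I'll carry it over the reader and tilt it.

Emit:
servo_tool(
  plan="0 0 0 -0.4 -0.16 0 1;0 0 0 -0.7 -0.3 0 1;0 0 0 -0.8 -0.34 0 1;0 0 0 -0.8 -0.34 0 1;0 0 0 -0.8 -0.34 0 1;0 0 0 -0.8 -0.34 0 1;0 0 0 -0.7 -0.3 0.1 1;0 0 0 -0.6 -0.25 0.2 1;0 0 0 -0.34 -0.14 0.2 1;0 0 0 0 0 0 1;-0.6 -0.55 0 0 0 0 1;-0.6 -0.55 0 0 0 0 1;-0.6 -0.55 0 0 0 0 1;-0.6 -0.55 0 0 0 0 1;-0.6 -0.55 0 0 0 0 1;-0.6 -0.55 0 0 0 0 1;-0.66 -0.56 0 0 0 0 1;0 0 0 0 0 0 1;0 0 0 0 0 0 1",
)

```text
t: 12.35
eef_pos: [0.4238, -0.2973, 0.2039]
ee_rot: [0.293, 0.622, 0.725, 0.037]
wrist_force: [0.8, -0.7, 0.3]
opening: 0.0253
grip_force: 29.9
```

```bash
python3 - <<'E'
from h import *
rel(*goal(.05)); print(ctrl.sense()['joints'].round(2))
E
```

```text
t 12.35 tcp [ 0.4238 -0.2973  0.2039] F [ 0.8 -0.7  0.3] op 0.0253 
 turn units [ 0.01 -0.01 -0.02] shift units now-axes [ 0.    -0.045  1.026] new-axes [ 1.000e-03 -4.300e-02  1.026e+00]
[-0.87 -0.1   2.12  0.31  0.56 -1.24]
```

Emit:
servo_tool(
  plan="0 0 0 0 -0.04 0.3 1;0 0 0 0 0 0.4 1;0 0 0 0 0 0.4 1;0 0 0 0 0 0.3 1;0 0 0 0 0 0 1;0 0 0 0 0 0 1",
)

```text
t: 12.95
eef_pos: [0.4565, -0.3211, 0.1459]
ee_rot: [0.294, 0.621, 0.725, 0.037]
wrist_force: [0.2, 0.1, 0.1]
opening: 0.0258
grip_force: 29.9
```

```bash
python3 - <<'E'
from h import *
rel(*goal(.015)); s,r=state()
p=cams.read_camera('side')
x,y,w,h=215,170,105,80; k=7
im=cv2.resize(p['img'][y:y+h,x:x+w],(w*k,h*k),interpolation=cv2.INTER_CUBIC)
def dr(X,col): cv2.polylines(im,[((proj(p,X)-[x,y]+.5)*k).astype(np.int32)],True,col,1)
W=Rwin(WY); cs=np.array([[1,1],[1,-1],[-1,-1],[-1,1]])
dr(np.c_[cs*.022,np.zeros(4)]@W.T+WC,(255,0,0));dr(np.c_[cs*.044,np.zeros(4)]@W.T+WC,(0,255,0))
A=np.linspace(0,6.28,24)
for d in(.055,.02): dr([s['eef_pos']+r.apply([.013*np.cos(a),.013*np.sin(a),d]) for a in A],(255,0,255))
cv2.imwrite('pics/d.png',im[:,:,::-1])
E
```

```text
t 12.95 tcp [ 0.4565 -0.3211  0.1459] F [0.2 0.1 0.1] op 0.0258 
 turn units [ 0.02  0.   -0.01] shift units now-axes [ 0.034 -0.027  0.312] new-axes [ 0.034 -0.027  0.312]
```

View pics/d.png

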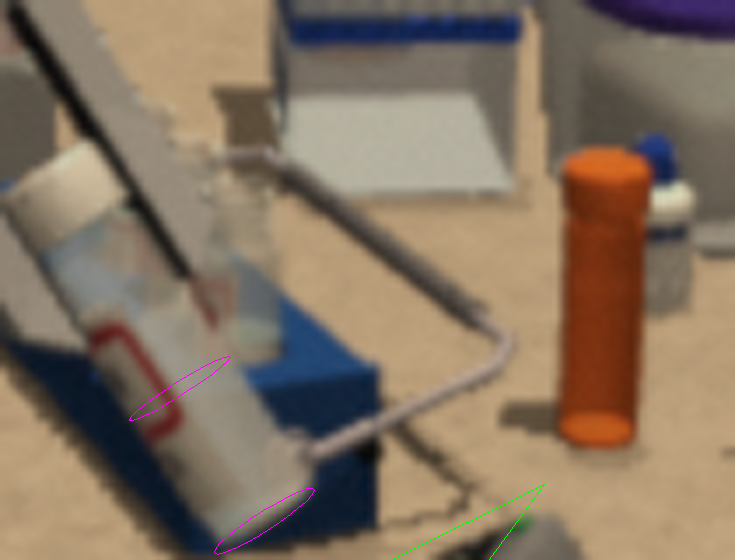

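The base ellipse matches the vial. The reader falls mostly outside this crop, so I'll check the window fit on the first, unobstructed pictures.

```bash
python3 - <<'E'
from h import *
q={n:cams.read_camera(n) for n in('side','top')}
cs=np.array([[1,1],[1,-1],[-1,-1],[-1,1]]);W=Rwin(WY); out=[]
for n,x,y in(('side',225,235),('top',325,190)):
    p=q[n]; i0=cv2.imread(f'pics/{n}0.png'); k=400/70 if n=='top' else 4.9
    w=70 if n=='top' else 80; k=400/w
    im=cv2.resize(i0[y:y+w,x:x+w],(400,400),interpolation=cv2.INTER_CUBIC)
    im2=im.copy()
    for h,c in((.022,(0,0,255)),(.031,(255,255,0)),(.044,(0,255,0))):
        cv2.polylines(im,[((proj(p,np.c_[cs*h,np.zeros(4)]@W.T+WC)-[x,y]+.5)*k).astype(np.int32)],True,c,1)
    out.append(np.vstack([im[:,:],im2])[:, :])
o=np.hstack(out); cv2.imwrite('pics/e.png',cv2.resize(o,(600,600),interpolation=cv2.INTER_AREA))
E
```

```text
(no output)
```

View pics/e.png

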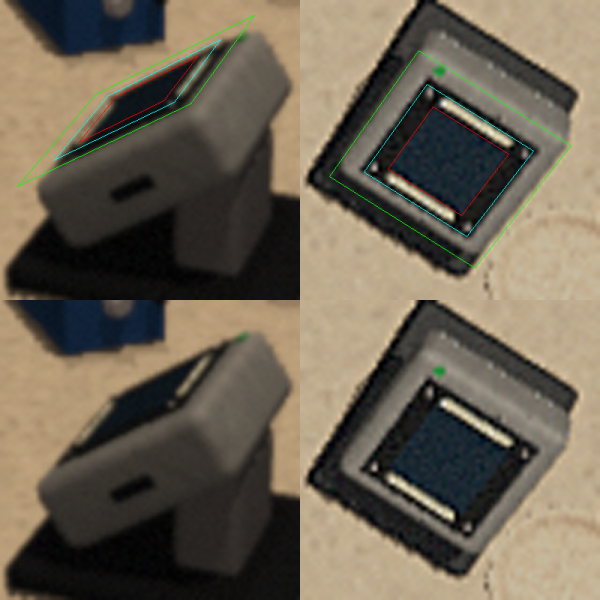

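The frame overlay matches in the top picture and sits about 2 px too far left in the side one. I'll move the window estimate +1.5 mm in x, close to 15 mm and stop.

```bash
sed -i 's/^WC=np.array.*; WY/WC=np.array([.497,-.3468,.074]); WY/' h.py; python3 - <<'E'
from h import *
rel(*goal(.015))
E
```

```text
t 13.1 tcp [ 0.4557 -0.321   0.1466] F [-0.3  0.1 -0.4] op 0.0256 
 turn units [ 0.03  0.02 -0.01] shift units now-axes [0.03  0.004 0.347] new-axes [0.029 0.005 0.347]
```

Emit:
servo_tool(
  plan="0 0 0 0.03 0 0.1 1;0 0 0 0 0 0.1 1;0 0 0 0 0 0.1 1;0 0 0 0 0 0.03 1;0 0 0 0 0 0 1;0 0 0 0 0 0 1;0 0 0 0 0 0 1;0 0 0 0 0 0 1;0 0 0 0 0 0 1",
)

```text
t: 14.0
eef_pos: [0.4629, -0.3244, 0.1315]
ee_rot: [0.294, 0.622, 0.725, 0.037]
wrist_force: [0.4, 0.9, 0.6]
opening: 0.0256
grip_force: 29.9
```

```bash
python3 - <<'E'
from h import *
rel(*goal(.015)); s,r=state()
p=cams.read_camera('side')
x,y,w,h=205,190,110,80; k=7
im=cv2.resize(p['img'][y:y+h,x:x+w],(w*k,h*k),interpolation=cv2.INTER_CUBIC)
def dr(X,col): cv2.polylines(im,[((proj(p,X)-[x,y]+.5)*k).astype(np.int32)],True,col,1)
dr([s['eef_pos']+r.apply([.013*np.cos(a),.013*np.sin(a),.055]) for a in np.linspace(0,6.28,24)],(255,0,255))
b=s['eef_pos']+r.apply([0,0,.055]);dr([b,b-N*.015],(255,255,0))
cv2.imwrite('pics/f.png',im[:,:,::-1])
for t in('dropper_red','dropper_blue','bail_bar'): print(t,[np.round(d['location'],1) for d in cams.tip_of(t,p)][:1])
E
```

```text
t 14.0 tcp [ 0.4629 -0.3244  0.1315] F [0.4 0.9 0.6] op 0.0256 
 turn units [ 0.02  0.01 -0.02] shift units now-axes [-0.013  0.02   0.009] new-axes [-0.013  0.02   0.009]
dropper_red [array([332.9, 238.1])]
dropper_blue [array([306.5, 208.7])]
bail_bar [array([265.4, 204.5])]
```

View pics/f.png

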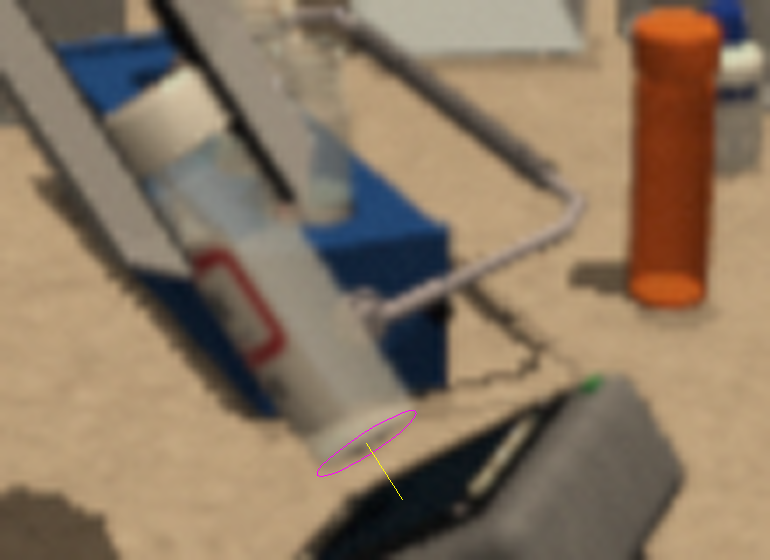

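The final view shows the vial held square above the window. Its base is at px (257,253), and the 15 mm normal from it ends within 1 px of the glass centre. The bail is still folded and the droppers have not moved, so I'm handing in.

```bash
python3 -c "
from workcell import order
print(order.job_done())"
```

```text
the job is handed in; nothing more can be done
None
```

The job is handed in: the bail is folded back to its stop, and the white-capped vial is held still over the reader window, square to it and about 15 mm off the glass by my measurement. No contact with the reader registered, and no verdict came back.

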